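# Close the binding-screw case and tuck its latch tab under the lip

### The job

Close the grey screw case on the bench: swing its lid down until it is fully shut, then fold the hinged black latch tab down over the front edge and press it in until its hooked edge snaps beneath the lip and stays there by itself. Just push and press lightly with the fingers: do not pinch or lift anything, and leave the heel unit, adapter, punch and bumper where they lie.

Things in the scene. Friction and masses are not known exactly. Their poses are not given: they have to be found in the camera images.
- case: Low grey plastic small-parts case, screwed to the bench, immovable. Base 130 mm deep (x), 210 wide (y), 50 high; 59 mm high with the lid shut. Origin: centre of its underside, on the bench (z = 0). x points from the lid's hinge side (nearer the robot) to the latch side (far), z up.
- lid (a joint): Lid angle (rad): 0 = fully shut, grows as it opens; starts at 0.5 to 1.0. Turns about the case's y direction. Solid panel 134 mm deep, 214 wide, 9 thick: grey frame, clear pane. Stiff hinge: it stays where it is put; 1 to 2 N near the free edge closes it.
- lid_hinge (a point): Point on the lid's hinge axis, middle of the width: 67 mm to the -x side of the case's origin and 51 mm above the bench. The lid's outer (upper) face lies 8 mm from this axis, the lid's free edge 135 mm from it.
- lid_press (a point): Point on the outer (upper) face of the lid, middle of the width, 13 mm inside its free edge; 122 mm from the hinge axis measured along the lid. Moves with the lid.
- latch (a joint): Latch tab angle to the lid (rad): 0 = folded down at right angles to the lid, 1.57 = straight out in the lid's plane, more = bent up. Starts at 1.4 to 2.1. Let go too early, it springs back to about 0.5 or more. Its hook meets the lip at 0.27 and snaps past at 0.17 with 5 to 10 N near its lower edge; then it rests at 0 to 0.05. Push square to its outer face: a push on its rim can jam.
- latch_hinge (a point): Middle of the latch tab's hinge axis, which runs along the lid's free edge, parallel to the case's y. With the lid shut: 81.5 mm to the +x side of the case's origin, 56 mm above the bench. Moves with the lid.
- latch_edge (a point): Middle of the tab's free edge, outer face. Black plastic plate 60 mm wide, 3.5 thick, reaching 40 from its hinge axis (outer face 1.5 off the axis); a rim stands out 2.5 mm along the last 4 mm of its outer face, a hooked foot reaches 13 mm in. Once tucked its edge is 16 mm above the bench, its outer face 83 mm to +x of the case's origin.
- lip (a point): Middle of the lip's rounded, down-turned edge (6 mm thick): a fixed grey ledge 75 mm wide on the case's +x face, 10.5 mm out from it and 28.5 mm above the bench, beneath which the latch tab's hook catches.
- heel_unit: Bystander: grey touring heel unit, 100 x 50 x 58 mm, loose, stands on the bench beside one end of the case. Origin at the centre of its underside.
- adapter: Bystander: orange plastic crampon adapter, U-shaped, 62 x 44 x 21 mm, loose on the bench off one corner of the case. Origin at the centre of its underside.
- punch: Bystander: chrome pin punch, 131 mm long along its x, hexagonal body 11.5 mm across flats, loose on the bench beside the other end of the case. Origin on the bench under the punch, 3 mm from its middle.
- bumper: Bystander: black polymer toe bumper, 48 x 60 x 26 mm, loose on the bench off the other corner of the case. Origin on the bench near its centre.

How it is judged:
On the way, in this order (a step that is already met when the one before it is completed fails the run):
1. the lid is fully shut while the latch tab is still unfolded (value of joint lid below 0.03 rad and value of joint latch above 0.3 rad), for 0.1 s.
2. the latch tab is folded down with its hooked edge beneath the lip (value of joint latch below 0.08 rad and value of joint lid below 0.03 rad), for 0.2 s.
At the end, for the whole second after the job is handed in: Lid shut to within 0.03 rad and the latch tab folded to within 0.08 rad of flat, held there beneath the lip by itself with the robot clear; none of the four bystanders more than 20 mm from its starting place (all of step 2 and distance of each of heel_unit, adapter, punch, bumper from where it was at the start of the episode below 0.02 m); the robot touches nothing.
It fails at once if the lid is lifted farther open (value of joint lid above 1.1 rad).
It fails at once if the case, lid or latch tab is pinched or forced (more than 45 N from the fingers) (contact force between the fingers and case above 45 N).
It fails at once if a bystander is lifted, carried or knocked away (distance of any of heel_unit, adapter, punch, bumper from where it was at the start of the episode above 0.02 m).
It also fails if it takes over 48 s, if anything falls off the work surface, if the arm or the gripper's body presses on something with over 40 N, if the wrist force passes 120 N, or if a joint passes its speed limit or range.

### The arm

A 6-joint arm with a two-finger parallel gripper is mounted at the origin on the work surface. World frame = base frame: x ahead of the robot, y to its left, z up, the work surface at z = 0. Lengths are in m, angles in rad, forces in N, time in s.
With the tool pointing down it reaches from about 0.375 to 0.825 m from the base axis. Payload 5.5 kg.
Tool frame: the origin (TCP) lies midway between the tips of the shut fingers; the grasp point (between the pads) lies 19 mm behind it; z points along the fingers, x is the direction in which the jaws open and shut, and the axes are right-handed (so a half turn about z gives the same grasp; the last joint's range is limited). The gripper opens to 85 mm and grips with 20 to 120 N. Pads are 22 mm wide; open, the fingers measure 114 mm over their backs; the gripper's body (76 mm by 85 mm) begins 54 mm behind the grasp point. The pads swing forward as they close: fully open they stand 13 mm farther back than shut.
Start: joints at [1.287, 0.314, -0.047, 1.21, 0, 1.571], TCP at [0.168, 0.576, 0.231] pointing down, gripper open.
Joint ranges: [-2.67, 2.67], [-0.69, 1.73], [-1.03, 1.25], [-2.08, 2.16], [-1.42, 1.45], [-3.14, 3.14]. Speed limits (rad/s): [2.39, 2.39, 3.01, 3.14, 3.14, 3.14].

### API

Orientations are given as a unit quaternion [w, x, y, z].
In Python, from rig import arm, viewer gives the robot as it stands.
- The arm moves only by the tool jog_arm, never from a script. Its argument "targets" is a list of rows, each an object of numbers: "tx", "ty", "tz": the shift along the world's x, y, z in cm; "rx", "ry", "rz": the turn, a rotation vector about the world's x, y, z in degrees; "grip": the closure, from 0 (fully open) to 1 (shut). In form: [{"tx": .., "ty": .., "tz": .., "rx": .., "ry": .., "rz": .., "grip": ..}, ...]. A call has 1 to 20 rows; each row shifts and turns the pose as measured when the row begins; what a row does not reach is not made up. A row lasts 1/12 s, in which the tool goes at most 41.7 mm and 7.16 degrees, less where a joint would pass 70% of its speed; a pose out of reach is approached as far as the arm can. A call is refused whole if a number of a shift passes 4.17 or a number of a turn 7.16, either way. A call with a gripper value outside its range is refused whole. The fingers move at their own pace and stop on an object; "newtons" is the grip in N (left out, the last holds). Time passes only in rows, so rows that do not move let the fingers close. It gives the time, the measured TCP pose, the force and the opening at its end, in the units of the state.
- arm.observe(): the state, without advancing time (a new reading comes with each control period).
- viewer.camera(name): name is "scene" or "top" or "wrist"; returns a dict with "pixels" (384x512x3 uint8, blue, green, red), "fov_y" (degrees; the focal length in pixels is half the picture's height over the tangent of half this angle, whatever the lens; pixels are square), "cx", "cy" (the principal point, pixels), "k1" (the pictures are not rectified: a ray, as slopes to the right and down, at radius r is drawn at 1 + k1 r^2 times it, then the intrinsics apply), "position" and "rotation" of the camera in the world. Camera axes: x right, y down, z forward; pixel columns grow to the right and rows downward; lengths in m; the calibration is good to about 2 mm. A picture is of the moment at which its call begins. There is no depth.
- arm.hand_in(): hands the job in, once; it reports no verdict.
The state is a dict: "clock": time; "joint_positions": joint angles; "qvel": joint speeds; "joint_efforts": joint torques, N m; "tcp_pos": TCP position; "tool_rot": TCP orientation; "wrist_force": force on the tool from outside, world axes, zero at the start; "moment": the same for the moment, N m; "opening": finger opening in m.
Only numpy, scipy, OpenCV 4.12 (cv2) and the standard library are available. Lean on these libraries where they do the work, as an engineer would, in place of code of your own. Each camera call takes 0.05 s, during which the arm holds its last target.

## Working session

There is one attempt and no reset: what is moved stays moved. The work goes in short steps, Python scripts to look and compute and a tool call to move; the robot and the scene stay as the last step left them, time stands still between calls to the robot, and variables do not carry over. Pictures are saved under pics/ and viewed, and the job is handed in when it is done.

Besides the shell and the picture viewer there is one more tool, called after "Emit:" as name(argument=value, ...), one argument or row to a line, values as JSON. jog_arm: Moves the arm, as the interface text tells. Its arguments: {"type":"object","properties":{"targets":{"type":"array","items":{"type":"object","properties":{"tx":{"type":"number"},"ty":{"type":"number"},"tz":{"type":"number"},"rx":{"type":"number"},"ry":{"type":"number"},"rz":{"type":"number"},"grip":{"type":"number"}}}},"newtons":{"type":"number"}},"required":["targets"]}

```bash
mkdir -p pics; ls
cat > h.py <<'E'
import numpy as np, cv2
from rig import arm, viewer
def cam(n,save=None):
    c=viewer.camera(n)
    if save: cv2.imwrite(f'pics/{save}.png',c['pixels'])
    return c
def R(q):
    q=np.array(q,float)
    if q.shape==(3,3): return q
    from scipy.spatial.transform import Rotation as Ro
    return Ro.from_quat([q[1],q[2],q[3],q[0]]).as_matrix()
def K(c):
    h,w=c['pixels'].shape[:2]; f=h/2/np.tan(np.radians(c['fov_y'])/2)
    return f
def proj(c,P):
    p=(np.atleast_2d(P)-c['position'])@R(c['rotation'])
    s=p[:,:2]/p[:,2:]; r2=(s**2).sum(1,keepdims=True)
    return s*(1+c['k1']*r2)*K(c)+[c['cx'],c['cy']]
def ray(c,uv):
    f=K(c); d=(np.array(uv,float)-[c['cx'],c['cy']])/f; s=d.copy()
    for _ in range(30): s=d/(1+c['k1']*(s@s))
    v=R(c['rotation'])@np.array([s[0],s[1],1]); return np.array(c['position']),v/np.linalg.norm(v)
def onz(c,uv,z):
    o,v=ray(c,uv); return o+v*(z-o[2])/v[2]
def tri(c1,u1,c2,u2):
    o1,v1=ray(c1,u1);o2,v2=ray(c2,u2)
    A=np.stack([v1,-v2],1); t=np.linalg.lstsq(A,o2-o1,rcond=None)[0]
    a=o1+v1*t[0];b=o2+v2*t[1]; return (a+b)/2,np.linalg.norm(a-b)
E
python3 - <<'E'
from h import *
print(arm.observe())
for n in ['scene','top','wrist']:
    c=cam(n,n+'0'); print(n,{k:v for k,v in c.items() if k!='pixels'})
E
```

```text
pics
{'clock': 0.0, 'joint_positions': array([ 1.28697848e+00,  3.14212774e-01, -4.80491670e-02,  1.21021393e+00,
        2.68702792e-06,  1.57080926e+00]), 'qvel': array([0.00084282, 0.00156348, 0.00044096, 0.00090287, 0.00075741,
       0.00192946]), 'joint_efforts': array([-6.08316295e-04, -5.39586854e+01,  3.39751196e+01,  1.92428642e-02,
       -1.14545937e-04, -2.25805316e-06]), 'tcp_pos': array([0.16785351, 0.57545012, 0.23045563]), 'tool_rot': array([ 5.02786277e-04,  8.00010720e-01,  5.99985119e-01, -6.72628448e-04]), 'wrist_force': array([-0.00517089,  0.66944876, -0.25364263]), 'moment': array([ 0.00026311, -0.02536656,  0.03972412]), 'opening': 0.08535028141166216}
scene {'fov_y': 56.11906327228361, 'cx': 254.90194448509254, 'cy': 190.39692378493217, 'k1': 0.0032910633337572335, 'position': array([ 1.14491479, -0.19748366,  0.80159146]), 'rotation': array([-0.27823406,  0.77705555,  0.53470825, -0.18126657])}
top {'fov_y': 54.45756703216484, 'cx': 250.79588094783352, 'cy': 186.99100112762522, 'k1': -0.01838057671027072, 'position': array([0.43498147, 0.02801238, 0.83901497]), 'rotation': array([-0.07565124,  0.70596986, -0.70272166,  0.04545019])}
wrist {'fov_y': 65.2445462490047, 'cx': 254.8714287777955, 'cy': 193.20411784660197, 'k1': -0.0790995802623788, 'position': array([0.09206417, 0.59700855, 0.37395422]), 'rotation': array([0.12558067, 0.79040636, 0.59216526, 0.09395523])}
```

View pics/scene0.png

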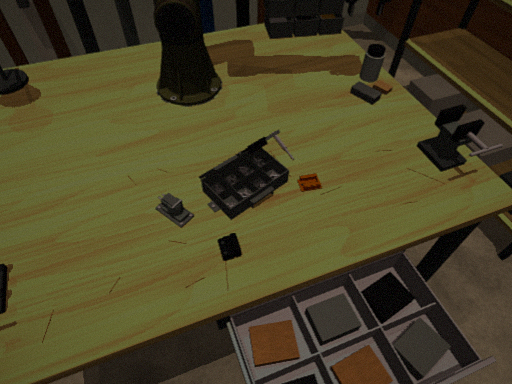

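View pics/top0.png

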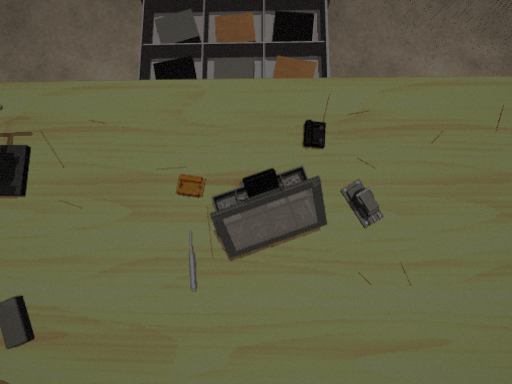

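The top view shows the case at about (265,215), the black tab at (262,182), the adapter at (190,186), the punch at (193,265), the heel unit at (362,203) and the bumper at (315,133). I'll enlarge these to measure.

Run:
```python
import cv2,numpy as np
t=cv2.imread('pics/top0.png'); s=cv2.imread('pics/scene0.png')
def crop(im,x0,y0,w,h,k,n):
    o=cv2.resize(im[y0:y0+h,x0:x0+w],None,fx=k,fy=k,interpolation=cv2.INTER_CUBIC)
    o=np.clip(255*(o/255.)**0.5,0,255).astype(np.uint8)
    for i in range(0,w,20): cv2.putText(o,str(x0+i),(i*k,10),0,.35,(0,255,255),1); cv2.line(o,(i*k,0),(i*k,4),(0,255,255),1)
    for i in range(0,h,20): cv2.putText(o,str(y0+i),(0,i*k+4),0,.35,(0,255,255),1)
    cv2.imwrite('pics/'+n+'.png',o)
crop(t,180,150,160,120,5,'t0c'); crop(s,190,120,140,110,5,'s0c')
```

```text
(no output)
```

View pics/t0c.png

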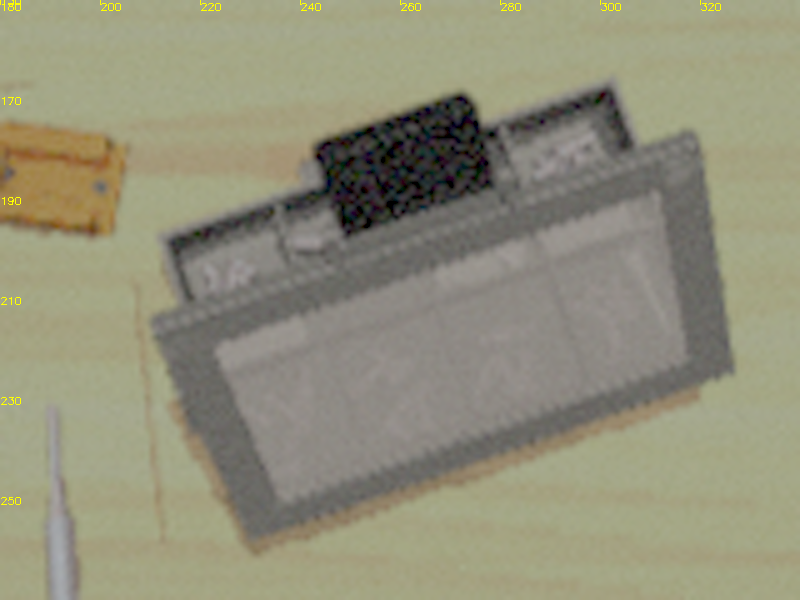

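View pics/s0c.png

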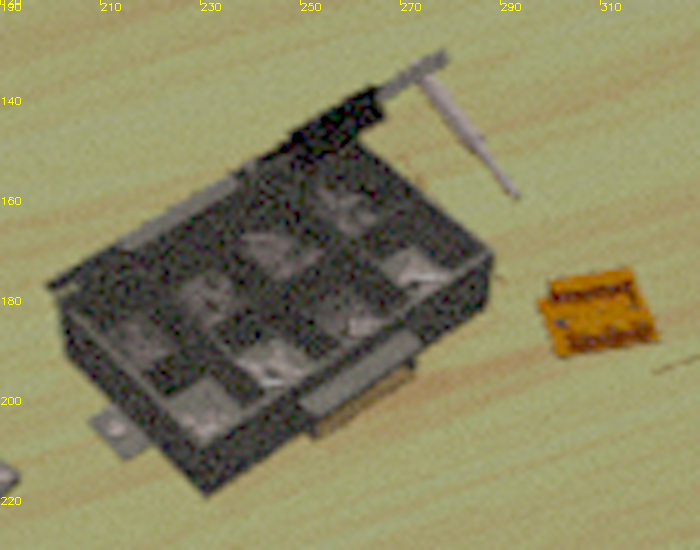

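```bash
cat > geo.py <<'E'
from h import *
import pickle
def case_frame(o,yaw):
    c,s=np.cos(yaw),np.sin(yaw)
    return lambda p: np.array([o[0]+c*p[0]-s*p[1],o[1]+s*p[0]+c*p[1],p[2]])
E
python3 - <<'E'
from h import *
t=cam('top','t1'); s=cam('scene','s1')
A=onz(t,(302.5,166.5),.05);B=onz(t,(212,197.5),.05)
print('top rim',A,B,np.linalg.norm(A-B))
C=onz(s,(287.5,171),.05);D=onz(s,(231.5,208.5),.05);E=onz(s,(202.5,180),.05)
print('scene',C,D,E,np.linalg.norm(C-D),np.linalg.norm(D-E))
print('base', onz(s,(231.5,219),0), )
for P,Q in((A,B),(D,C)):
    d=Q-P; yaw=np.arctan2(-d[0],d[1]); n=np.array([np.cos(yaw),np.sin(yaw),0]); m=(P+Q)/2
    print('yaw',yaw,'origin',m-n*.065)
# lid: from top, hinge bottom & free edge
yaw=np.arctan2(-(B-A)[0],(B-A)[1]); n=np.array([np.cos(yaw),np.sin(yaw),0]);o=(A+B)/2-n*.065; h=o-n*.067; h[2]=.051
yv=np.array([-np.sin(yaw),np.cos(yaw),0])
import itertools
for nm,sg,uv in (('L',1,(210,214)),('R',-1,(317.5,176.5))):
    for th in np.arange(.4,1.1,.1):
        u=n*np.cos(th)+np.array([0,0,np.sin(th)]); w=-n*np.sin(th)+np.array([0,0,np.cos(th)])
        print(nm,round(th,2),[proj(t,h+u*.135+w*.008+yv*sg*.107).round(1)[0], ], end=' ')
    print(uv)
for (uv) in ((190,186),(193,232),(194,289),(362,203),(343,187),(315,133)): print(uv,onz(t,uv,.01).round(3))
E
```

```text
top rim [ 0.6165886  -0.04881435  0.05      ] [0.54865189 0.14563129 0.05      ] 0.20597209241688308
scene [0.55340466 0.14343191 0.05      ] [ 0.62089417 -0.04542004  0.05      ] [ 0.50219962 -0.08835256  0.05      ] 0.20054897452155446 0.12622043366227267
base [ 6.18871269e-01 -4.65623120e-02 -1.11022302e-16]
yaw 0.33612830006012256 origin [0.52125773 0.02696922 0.05      ]
yaw 0.3432230106562531 origin [0.52594054 0.02713189 0.05      ]
L 0.4 [array([207.3, 198.8])] L 0.5 [array([207.4, 201.2])] L 0.6 [array([207.7, 204.2])] L 0.7 [array([208.2, 207.9])] L 0.8 [array([209. , 212.3])] L 0.9 [array([210.1, 217.3])] L 1.0 [array([211.4, 222.9])] (210, 214)
R 0.4 [array([309.2, 164. ])] R 0.5 [array([311. , 165.7])] R 0.6 [array([313.1, 168. ])] R 0.7 [array([315.4, 171.1])] R 0.8 [array([317.9, 174.9])] R 0.9 [array([320.5, 179.4])] R 1.0 [array([323.3, 184.5])] (317.5, 176.5)
(190, 186) [0.581 0.203 0.01 ]
(193, 232) [0.477 0.192 0.01 ]
(194, 289) [0.354 0.186 0.01 ]
(362, 203) [ 0.543 -0.183  0.01 ]
(343, 187) [ 0.579 -0.142  0.01 ]
(315, 133) [ 0.705 -0.083  0.01 ]
```

Fit: case origin ≈ (0.523, 0.027), yaw ≈ 0.34 and lid ≈ 0.83 rad. I'll move above the lid with the fingers shut and the tool x along the case's y.

Emit:
jog_arm(
  targets=[
    {"tx":2.0,"ty":-3.2,"rz":2.1,"grip":1},
    {"tx":2.0,"ty":-3.2,"rz":2.1,"grip":1},
    {"tx":2.0,"ty":-3.2,"rz":2.1,"grip":1},
    {"tx":2.0,"ty":-3.2,"rz":2.1,"grip":1},
    {"tx":2.0,"ty":-3.2,"rz":2.1,"grip":1},
    {"tx":2.0,"ty":-3.2,"rz":2.1,"grip":1},
    {"tx":2.0,"ty":-3.2,"rz":2.1,"grip":1},
    {"tx":2.0,"ty":-3.2,"rz":2.1,"grip":1},
    {"tx":2.0,"ty":-3.2,"rz":2.1,"grip":1},
    {"tx":2.0,"ty":-3.2,"rz":2.1,"grip":1},
    {"tx":2.0,"ty":-3.2,"rz":2.1,"grip":1},
    {"tx":2.0,"ty":-3.2,"rz":2.1,"grip":1},
    {"tx":2.0,"ty":-3.2,"rz":2.1,"grip":1},
    {"tx":2.0,"ty":-3.2,"rz":2.1,"grip":1},
    {"tx":2.0,"ty":-3.2,"rz":2.1,"grip":1},
    {"tx":2.0,"ty":-3.2,"rz":2.1,"grip":1},
    {"tx":0,"ty":0},
  ],
)

```text
schema error: expected keys tx, ty, tz, rx, ry, rz, grip
```

Emit:
jog_arm(
  targets=[
    {"tx":2.0,"ty":-3.2,"tz":0,"rx":0,"ry":0,"rz":2.1,"grip":1},
    {"tx":2.0,"ty":-3.2,"tz":0,"rx":0,"ry":0,"rz":2.1,"grip":1},
    {"tx":2.0,"ty":-3.2,"tz":0,"rx":0,"ry":0,"rz":2.1,"grip":1},
    {"tx":2.0,"ty":-3.2,"tz":0,"rx":0,"ry":0,"rz":2.1,"grip":1},
    {"tx":2.0,"ty":-3.2,"tz":0,"rx":0,"ry":0,"rz":2.1,"grip":1},
    {"tx":2.0,"ty":-3.2,"tz":0,"rx":0,"ry":0,"rz":2.1,"grip":1},
    {"tx":2.0,"ty":-3.2,"tz":0,"rx":0,"ry":0,"rz":2.1,"grip":1},
    {"tx":2.0,"ty":-3.2,"tz":0,"rx":0,"ry":0,"rz":2.1,"grip":1},
    {"tx":2.0,"ty":-3.2,"tz":0,"rx":0,"ry":0,"rz":2.1,"grip":1},
    {"tx":2.0,"ty":-3.2,"tz":0,"rx":0,"ry":0,"rz":2.1,"grip":1},
    {"tx":2.0,"ty":-3.2,"tz":0,"rx":0,"ry":0,"rz":2.1,"grip":1},
    {"tx":2.0,"ty":-3.2,"tz":0,"rx":0,"ry":0,"rz":2.1,"grip":1},
    {"tx":2.0,"ty":-3.2,"tz":0,"rx":0,"ry":0,"rz":2.1,"grip":1},
    {"tx":2.0,"ty":-3.2,"tz":0,"rx":0,"ry":0,"rz":2.1,"grip":1},
    {"tx":2.0,"ty":-3.2,"tz":0,"rx":0,"ry":0,"rz":2.1,"grip":1},
    {"tx":2.0,"ty":-3.2,"tz":0,"rx":0,"ry":0,"rz":2.1,"grip":1},
  ],
)

```text
clock: 1.58
tcp_pos: [0.4925, 0.0443, 0.23]
tool_rot: [0.0, 0.575, 0.818, 0.002]
wrist_force: [0.6, 0.9, 0.1]
opening: 0.0001
```

Run:
```python
from h import *
o=arm.observe(); print(o['clock'],o['tcp_pos'],R(o['tool_rot']).round(3),o['joint_positions'],o['opening'],o['wrist_force'])
w=cam('wrist','w1'); t=cam('top','t2'); s=cam('scene','s2')
cv2.imwrite('pics/w1b.png',np.clip(255*(w['pixels']/255.)**.5,0,255).astype('uint8'))
cv2.imwrite('pics/s2b.png',cv2.resize(np.clip(255*(s['pixels'][80:240,150:350]/255.)**.5,0,255).astype('uint8'),None,fx=3.5,fy=3.5))
```

```text
1.5833 [0.49253746 0.04433827 0.23001774] [[-0.339  0.941  0.003]
 [ 0.941  0.339  0.003]
 [ 0.002  0.003 -1.   ]] [ 0.08814812  0.11375928 -0.30026673  1.15398563  0.00243603 -0.25755392] 8.047520005417593e-05 [0.62112604 0.91829394 0.13759387]
```

View pics/w1b.png

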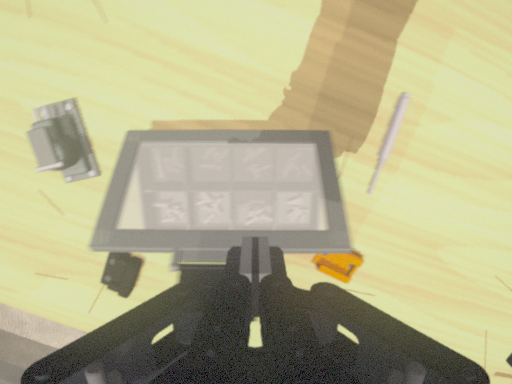

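View pics/s2b.png

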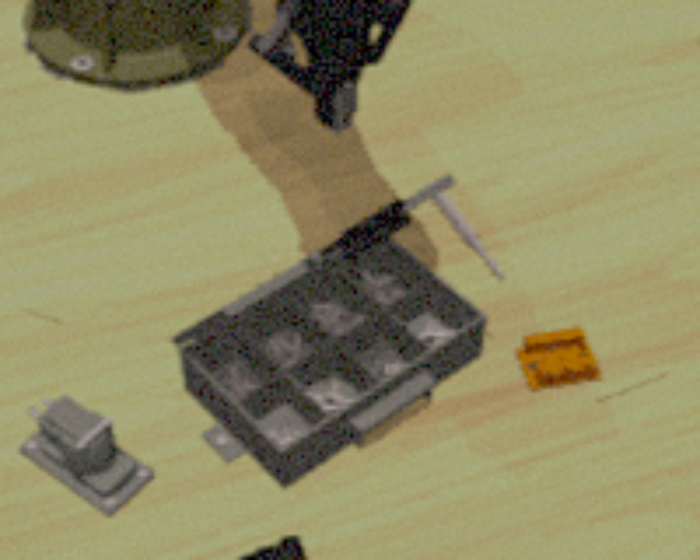

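The wrist view shows the lid upright, with its hinge edge at row 131 and its free edge at row 250, so the yaw is aligned. I'll triangulate the lid corners between the wrist and top views.

Run:
```python
from h import *
w=cam('wrist'); t=cam('top','t2')
prs={'hR':((127,131),(325.5,224)),'hL':((329.5,131),(230.5,258)),'fR':((91,250),(318,176.5)),'fL':((351.5,250),(210.5,214.5)) }
P={}
# top picks from t0 (lid unmoved)
for k,(a,b) in prs.items():
    P[k],e=tri(w,a,t,b); print(k,P[k].round(4),round(e,4))
f=(P['fR']+P['fL'])/2;h=(P['hR']+P['hL'])/2;d=P['fL']-P['fR'];yaw=np.arctan2(-d[0],d[1]);print('yaw',yaw,np.linalg.norm(d),np.linalg.norm(P['hL']-P['hR']))
u=f-h;print(np.linalg.norm(u)); n=np.array([np.cos(yaw),np.sin(yaw),0])
th=np.arctan2(u[2],u@n);print('theta',th)
wv=-n*np.sin(th)+np.array([0,0,np.cos(th)]); uu=n*np.cos(th)+np.array([0,0,np.sin(th)])
hin=f-uu*.135-wv*.008; print('hinge',hin,'origin',hin+n*.067)
# wrist-only: bench yields
im=np.clip(255*(t['pixels'][140:270,170:340]/255.)**.5,0,255).astype('uint8')
cv2.imwrite('pics/t2b.png',cv2.resize(im,None,fx=4.5,fy=4.5))
```

```text
hR [ 0.4908 -0.091   0.0771] 0.0008
hL [0.4234 0.1021 0.0609] 0.004
fR [ 0.5704 -0.0665  0.1666] 0.0026
fL [0.5023 0.1301 0.161 ] 0.0028
yaw 0.3333249061949447 0.208221639836833 0.20506808754161143
0.12632006616322505
theta 0.8486548643102642
hinge [0.45771851 0.00457108 0.05719289] origin [0.52103081 0.02649259 0.05719289]
```

View pics/t2b.png

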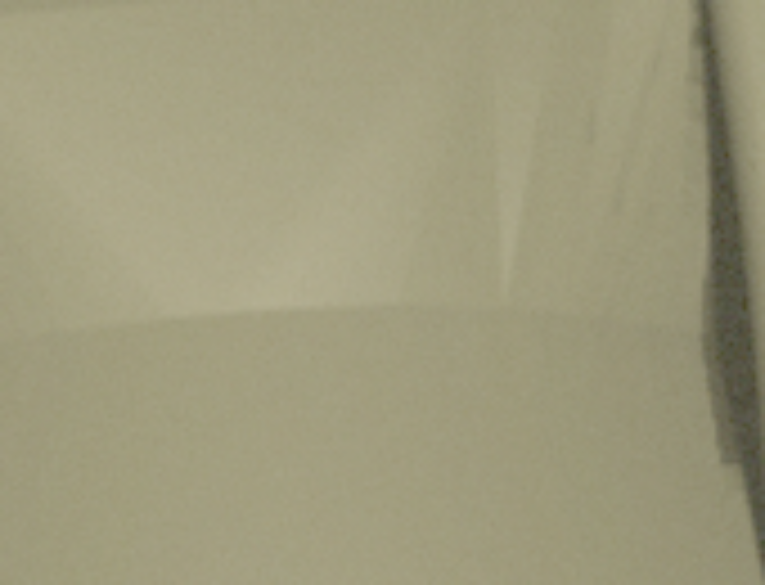

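Emit:
jog_arm(
  targets=[
    {"tx":2.1,"ty":-1.9,"tz":0,"rx":0,"ry":0,"rz":0,"grip":1},
    {"tx":0,"ty":0,"tz":-2.5,"rx":0,"ry":0,"rz":0,"grip":1},
    {"tx":0,"ty":0,"tz":-2.5,"rx":0,"ry":0,"rz":0,"grip":1},
    {"tx":0,"ty":0,"tz":-2.0,"rx":0,"ry":0,"rz":0,"grip":1},
    {"tx":0,"ty":0,"tz":0,"rx":0,"ry":0,"rz":0,"grip":1},
  ],
)

```text
clock: 2.25
tcp_pos: [0.5114, 0.0346, 0.1597]
tool_rot: [0.001, 0.572, 0.82, 0.004]
wrist_force: [-0.5, -0.8, -0.2]
opening: -0.0002
```

```bash
cat >> h.py <<'E'
O=np.array([.522,.027]); YAW=.34
def cs(p):
    d=np.array(p[:2])-O; c,s=np.cos(YAW),np.sin(YAW); return (np.array([d[0]*c+d[1]*s,-d[0]*s+d[1]*c,p[2]])*1000).round(1)
def delta(x,y,z):
    p=cs(arm.observe()['tcp_pos']); a,b,dz=np.array([x,y,z])-p; c,s=np.cos(YAW),np.sin(YAW)
    return (np.array([a*c-b*s,a*s+b*c,dz])/10).round(2)
def show(n,cn='wrist',box=None,k=1.5):
    w=cam(cn); im=w['pixels']
    if box: im=im[box[1]:box[3],box[0]:box[2]]
    cv2.imwrite(f'pics/{n}.png',cv2.resize(np.clip(255*(im/255.)**.5,0,255).astype('uint8'),None,fx=k,fy=k,interpolation=cv2.INTER_CUBIC)); return w
E
python3 - <<'E'
from h import *
o=arm.observe(); print(o['clock'],cs(o['tcp_pos']),o['wrist_force'].round(2))
show('s3','scene',(170,80,330,230),4); show('w3','wrist',None,1.2)
E
```

```text
2.25 [ -7.5  10.7 159.7] [-0.54 -0.83 -0.23]
```

View pics/s3.png

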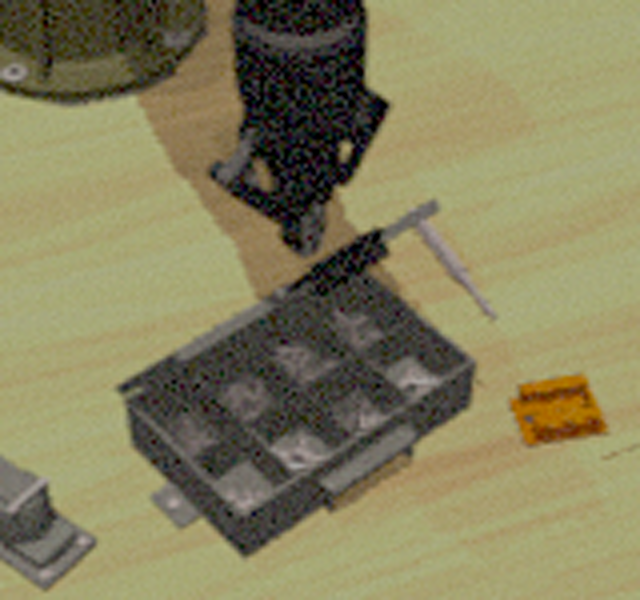

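View pics/w3.png

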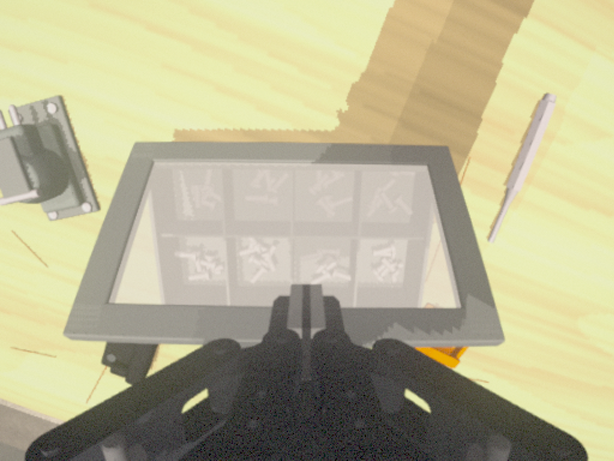

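Emit:
jog_arm(
  targets=[
    {"tx":0.35,"ty":-1.0,"tz":-1.3,"rx":0,"ry":0,"rz":0,"grip":1},
    {"tx":0,"ty":0,"tz":-0.3,"rx":0,"ry":0,"rz":0,"grip":1},
    {"tx":0.46,"ty":0.16,"tz":-0.5,"rx":0,"ry":0,"rz":0,"grip":1},
    {"tx":0.46,"ty":0.16,"tz":-0.5,"rx":0,"ry":0,"rz":0,"grip":1},
    {"tx":0.46,"ty":0.16,"tz":-0.5,"rx":0,"ry":0,"rz":0,"grip":1},
    {"tx":0.46,"ty":0.16,"tz":-0.5,"rx":0,"ry":0,"rz":0,"grip":1},
  ],
)

```text
clock: 2.85
tcp_pos: [0.5397, 0.0354, 0.1342]
tool_rot: [0.006, 0.57, 0.822, 0.008]
wrist_force: [-1.6, -0.4, 0.3]
opening: 0.0001
```

Run:
```python
from h import *
o=arm.observe(); print(o['clock'],cs(o['tcp_pos']),o['wrist_force'].round(2))
show('w4','wrist',None,1.2)
```

```text
2.85 [ 19.5   2.  134.2] [-1.6  -0.44  0.29]
```

View pics/w4.png

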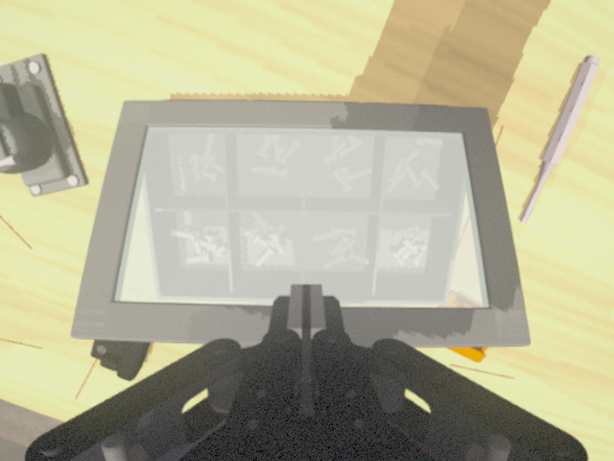

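Emit:
jog_arm(
  targets=[
    {"tx":0,"ty":0,"tz":-0.6,"rx":0,"ry":0,"rz":0,"grip":1},
    {"tx":0,"ty":0,"tz":-0.6,"rx":0,"ry":0,"rz":0,"grip":1},
    {"tx":0.1,"ty":0,"tz":-0.6,"rx":0,"ry":0,"rz":0,"grip":1},
    {"tx":0.1,"ty":0.05,"tz":-0.6,"rx":0,"ry":0,"rz":0,"grip":1},
    {"tx":0.2,"ty":0.05,"tz":-0.6,"rx":0,"ry":0,"rz":0,"grip":1},
    {"tx":0.2,"ty":0.05,"tz":-0.6,"rx":0,"ry":0,"rz":0,"grip":1},
    {"tx":0.2,"ty":0.05,"tz":-0.6,"rx":0,"ry":0,"rz":0,"grip":1},
    {"tx":0.1,"ty":0,"tz":-0.6,"rx":0,"ry":0,"rz":0,"grip":1},
    {"tx":0.1,"ty":0,"tz":-0.6,"rx":0,"ry":0,"rz":0,"grip":1},
  ],
)

```text
clock: 3.65
tcp_pos: [0.5527, 0.0387, 0.0744]
tool_rot: [0.007, 0.569, 0.822, 0.009]
wrist_force: [-0.1, 0.8, -0.2]
opening: -0.0001
```

Run:
```python
from h import *
o=arm.observe(); print(o['clock'],cs(o['tcp_pos']),o['wrist_force'].round(2))
show('w5','wrist',None,1.2); show('s5','scene',(170,80,330,230),4)
```

```text
3.65 [32.9  0.8 74.4] [-0.14  0.82 -0.2 ]
```

View pics/s5.png

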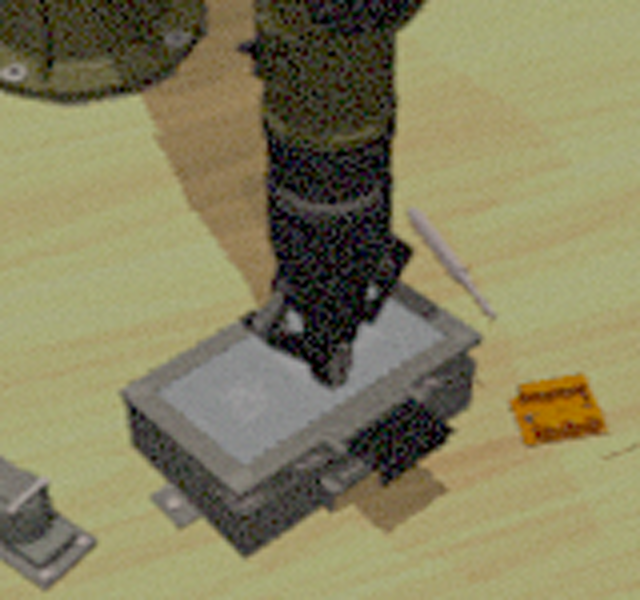

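Emit:
jog_arm(
  targets=[
    {"tx":0,"ty":0,"tz":-0.4,"rx":0,"ry":0,"rz":0,"grip":1},
    {"tx":0,"ty":0,"tz":-0.4,"rx":0,"ry":0,"rz":0,"grip":1},
    {"tx":0,"ty":0,"tz":-0.4,"rx":0,"ry":0,"rz":0,"grip":1},
    {"tx":0,"ty":0,"tz":-0.3,"rx":0,"ry":0,"rz":0,"grip":1},
    {"tx":0,"ty":0,"tz":-0.2,"rx":0,"ry":0,"rz":0,"grip":1},
    {"tx":0,"ty":0,"tz":-0.2,"rx":0,"ry":0,"rz":0,"grip":1},
  ],
)

```text
clock: 4.25
tcp_pos: [0.5527, 0.0386, 0.0588]
tool_rot: [0.007, 0.57, 0.822, 0.01]
wrist_force: [-9.6, 0.6, 22.7]
opening: -0.0002
```

The fingers bottomed out at z = 58.8 mm with 23 N, so the lid is shut. I'll back off upward and look.

Emit:
jog_arm(
  targets=[
    {"tx":0,"ty":0,"tz":0.5,"rx":0,"ry":0,"rz":0,"grip":1},
    {"tx":0,"ty":0,"tz":2,"rx":0,"ry":0,"rz":0,"grip":1},
    {"tx":-2,"ty":-0.7,"tz":2.5,"rx":0,"ry":0,"rz":0,"grip":1},
    {"tx":-3,"ty":-1,"tz":2,"rx":0,"ry":0,"rz":0,"grip":1},
    {"tx":-3,"ty":-1,"tz":2,"rx":0,"ry":0,"rz":0,"grip":1},
    {"tx":0,"ty":0,"tz":0,"rx":0,"ry":0,"rz":0,"grip":1},
  ],
)

```text
clock: 4.75
tcp_pos: [0.4699, 0.011, 0.1518]
tool_rot: [0.007, 0.569, 0.822, 0.009]
wrist_force: [0.4, -0.6, 0.4]
opening: -0.0
```

Run:
```python
from h import *
o=arm.observe(); print(o['clock'],cs(o['tcp_pos']),o['wrist_force'].round(2))
show('t6','top',(180,130,340,250),5); show('s6','scene',(190,120,330,240),5)
```

```text
4.75 [-54.5   2.3 151.8] [ 0.44 -0.62  0.39]
```

View pics/s6.png

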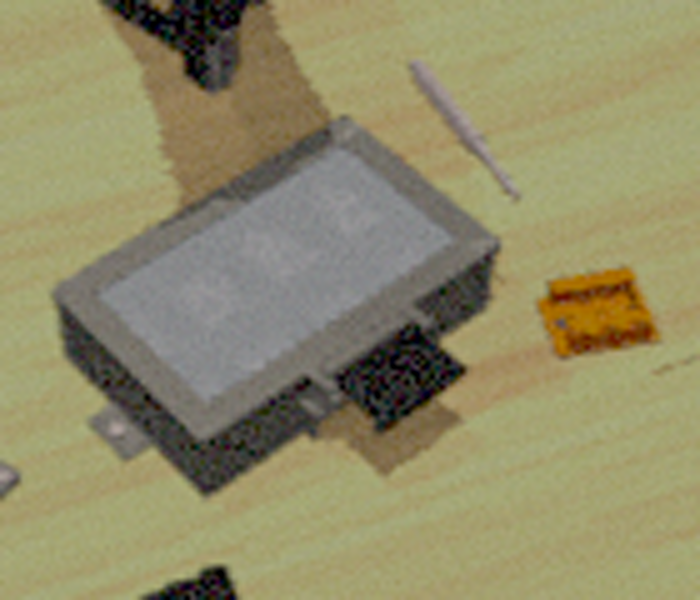

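View pics/t6.png

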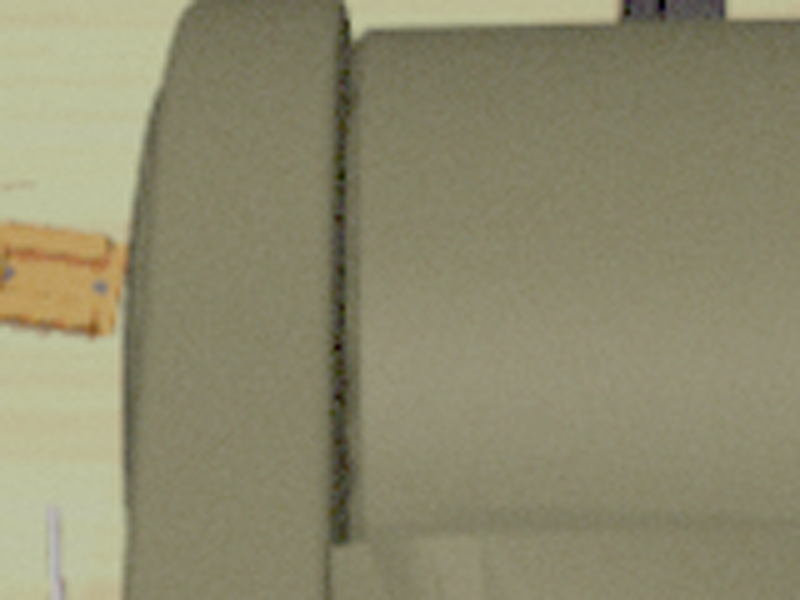

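Run:
```python
from h import *
s=cam('scene')
q=[(289.4,168),(230.2,208),(201.4,179),(258.6,143.6)]
P=[onz(s,a,.059) for a in q]
for p in P: print(cs(p))
print('ctr',np.mean(P,0),[np.linalg.norm(P[i]-P[i-1]).round(4) for i in range(4)])
for i,j in ((1,0),(2,3)): d=P[j]-P[i]; print('yaw',np.arctan2(-d[0],d[1]))
for a in [(257,196),(275,185),(267,206),(283,194)]:
    print(a,[cs(onz(s,a,z)) for z in (.05,.056,.07,.085)])
for y in (-30,30):
  for a in (1.4,1.57,1.8,2.1):
    c,sn=np.cos(YAW),np.sin(YAW); x=81.5+40*np.sin(a)+1.5*np.cos(a); z=56-40*np.cos(a)+1.5*np.sin(a)
    w=np.array([O[0]*1000+x*c-y*sn,O[1]*1000+x*sn+y*c,z])/1000; print(y,a,proj(s,w).round(1))
```

```text
[ 69.1 105.   59. ]
[  71.  -106.6   59. ]
[ -55.1 -106.1   59. ]
[-59.4 103.   59. ]
ctr [0.52842472 0.02800382 0.059     ] [np.float64(0.1285), np.float64(0.2116), np.float64(0.1262), np.float64(0.2092)]
yaw 0.34931179549343344
yaw 0.36053597300363216
(257, 196) [array([ 80.5, -24.4,  50. ]), array([ 83.9, -27.5,  56. ]), array([ 92. , -34.9,  70. ]), array([100.6, -42.8,  85. ])]
(275, 185) [array([83.4, 37.8, 50. ]), array([86.8, 34.1, 56. ]), array([94.8, 25.6, 70. ]), array([103.3,  16.5,  85. ])]
(267, 206) [array([121.9, -26.1,  50. ]), array([125. , -29.2,  56. ]), array([132.3, -36.5,  70. ]), array([140.1, -44.4,  85. ])]
(283, 194) [array([119.9,  33. ,  50. ]), array([123. ,  29.4,  56. ]), array([130.3,  21. ,  70. ]), array([138.2,  11.9,  85. ])]
-30 1.4 [[265.7 206.5]]
-30 1.57 [[265.9 205. ]]
-30 1.8 [[265.6 202.5]]
-30 2.1 [[264.5 198.8]]
30 1.4 [[282.5 194.7]]
30 1.57 [[282.8 193.2]]
30 1.8 [[282.7 190.7]]
30 2.1 [[281.7 187. ]]
```

Scene pixels for the lid corners and tab: the lid is shut, its front edge is about 2 mm further out than in my frame, and the tab is roughly straight out (~1.5 rad) and centred at y' ≈ 0. Next I'll move beyond the front edge, above the tab.

Emit:
jog_arm(
  targets=[
    {"tx":3.0,"ty":1.0,"tz":0,"rx":0,"ry":0,"rz":0,"grip":1},
    {"tx":3.0,"ty":1.0,"tz":0,"rx":0,"ry":0,"rz":0,"grip":1},
    {"tx":3.0,"ty":1.0,"tz":0,"rx":0,"ry":0,"rz":0,"grip":1},
    {"tx":3.0,"ty":1.0,"tz":0,"rx":0,"ry":0,"rz":0,"grip":1},
    {"tx":2.6,"ty":0.9,"tz":0,"rx":0,"ry":0,"rz":0,"grip":1},
    {"tx":0,"ty":0,"tz":-2,"rx":0,"ry":0,"rz":0,"grip":1},
    {"tx":0,"ty":0,"tz":-2,"rx":0,"ry":0,"rz":0,"grip":1},
    {"tx":0,"ty":0,"tz":0,"rx":0,"ry":0,"rz":0,"grip":1},
  ],
)

```text
clock: 5.57
tcp_pos: [0.6306, 0.0669, 0.0963]
tool_rot: [0.005, 0.568, 0.823, 0.008]
wrist_force: [-0.5, -0.6, -1.0]
opening: 0.0001
```

Run:
```python
from h import *
o=arm.observe(); print(o['clock'],cs(o['tcp_pos']),o['wrist_force'].round(2),R(o['tool_rot']).round(3),delta(107,0,72))
show('s7','scene',(190,100,330,220),5); show('w7')
```

```text
5.5667 [115.7   1.4  96.3] [-0.49 -0.6  -0.97] [[-0.355  0.935  0.018]
 [ 0.935  0.355  0.008]
 [ 0.001  0.019 -1.   ]] [-0.77 -0.42 -2.43]
```

View pics/s7.png

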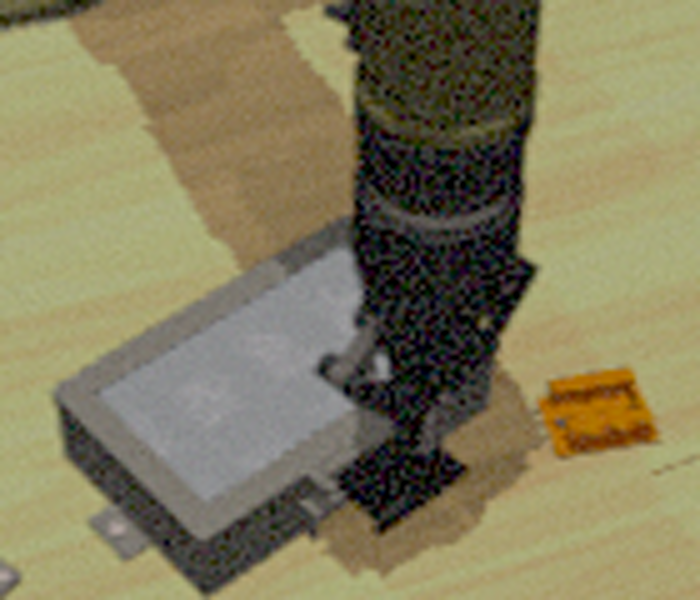

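View pics/w7.png

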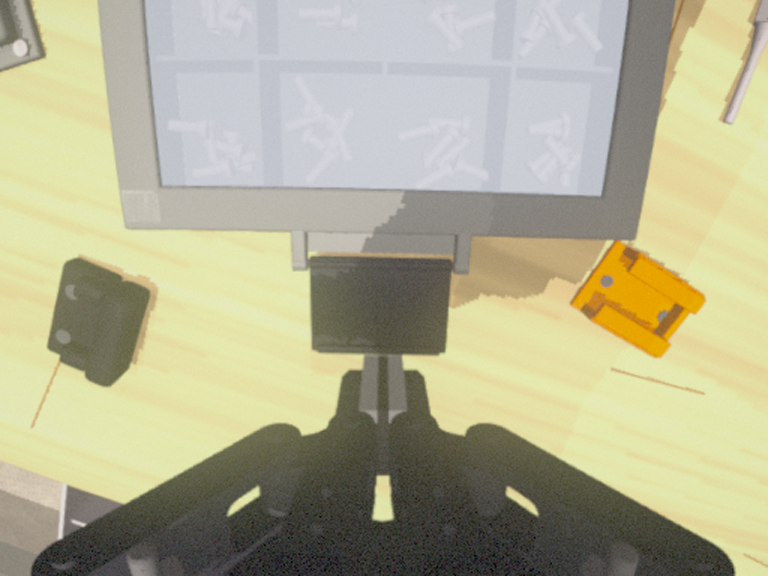

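Run:
```python
from h import *
w=cam('wrist'); o=arm.observe()
for a in [(207.5,171.5),(300,172.5),(208,235),(297,236)]:
    print(a,[cs(onz(w,np.array(a),z)) for z in (.055,.058,.062)])
print('lid edge',[cs(onz(w,a,.059)) for a in ((84,153),(425,160))])
print('tcp px',proj(w,o['tcp_pos']), delta(106,0,75))
```

```text
(207.5, 171.5) [array([ 84.5, -30.9,  55. ]), array([ 83.7, -30.4,  58. ]), array([ 82.6, -29.8,  62. ])]
(300, 172.5) [array([84. , 28.6, 55. ]), array([83.2, 28.1, 58. ]), array([82.1, 27.4, 62. ])]
(208, 235) [array([130.1, -32. ,  55. ]), array([128.5, -31.5,  58. ]), array([126.5, -30.9,  62. ])]
(297, 236) [array([129.6,  29.8,  55. ]), array([128. ,  29.3,  58. ]), array([126. ,  28.6,  62. ])]
lid edge [array([  72.6, -108.6,   59. ]), array([ 72.6, 107.8,  59. ])]
tcp px [[256.22059317 252.75505897]] [-0.94 -0.43 -2.6 ]
```

Emit:
jog_arm(
  targets=[
    {"tx":-0.9,"ty":-0.45,"tz":0,"rx":0,"ry":0,"rz":0,"grip":1},
    {"tx":0,"ty":0,"tz":-2.4,"rx":0,"ry":0,"rz":0,"grip":1},
    {"tx":0,"ty":0,"tz":0,"rx":0,"ry":0,"rz":0,"grip":1},
  ],
)

```text
clock: 5.97
tcp_pos: [0.623, 0.0615, 0.0802]
tool_rot: [0.008, 0.568, 0.823, 0.011]
wrist_force: [-1.0, 0.5, -0.6]
opening: 0.0003
```

Run:
```python
from h import *
o=arm.observe(); print(o['clock'],cs(o['tcp_pos']),o['wrist_force'].round(2),delta(106,0,62))
```

```text
5.9667 [106.7  -1.1  80.2] [-1.    0.55 -0.63] [-0.1   0.08 -1.82]
```

Emit:
jog_arm(
  targets=[
    {"tx":0,"ty":0.1,"tz":-0.8,"rx":0,"ry":0,"rz":0,"grip":1},
    {"tx":0,"ty":0,"tz":-0.8,"rx":0,"ry":0,"rz":0,"grip":1},
    {"tx":0,"ty":0,"tz":-0.4,"rx":0,"ry":0,"rz":0,"grip":1},
    {"tx":0,"ty":0,"tz":-0.4,"rx":0,"ry":0,"rz":0,"grip":1},
    {"tx":0,"ty":0,"tz":-0.4,"rx":0,"ry":0,"rz":0,"grip":1},
    {"tx":0,"ty":0,"tz":-0.4,"rx":0,"ry":0,"rz":0,"grip":1},
  ],
)

```text
clock: 6.47
tcp_pos: [0.6248, 0.0618, 0.0527]
tool_rot: [0.012, 0.569, 0.822, 0.014]
wrist_force: [-0.8, -0.1, 1.7]
opening: 0.0
```

Run:
```python
from h import *
o=arm.observe(); print(o['clock'],cs(o['tcp_pos']),o['wrist_force'].round(2),R(o['tool_rot']).round(3))
show('s8','scene',(220,130,320,220),7); show('w8')
```

```text
6.4667 [108.6  -1.5  52.7] [-0.77 -0.11  1.66] [[-0.353  0.935  0.034]
 [ 0.936  0.353  0.009]
 [-0.004  0.035 -0.999]]
```

View pics/s8.png

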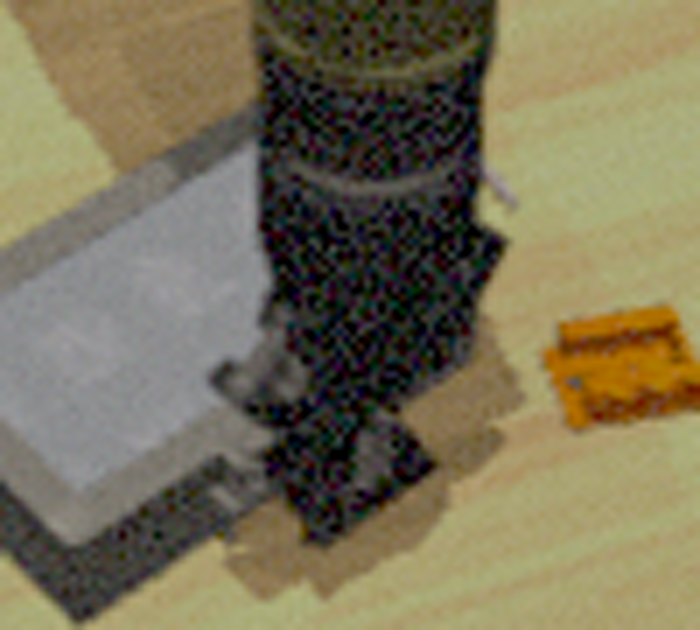

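View pics/w8.png

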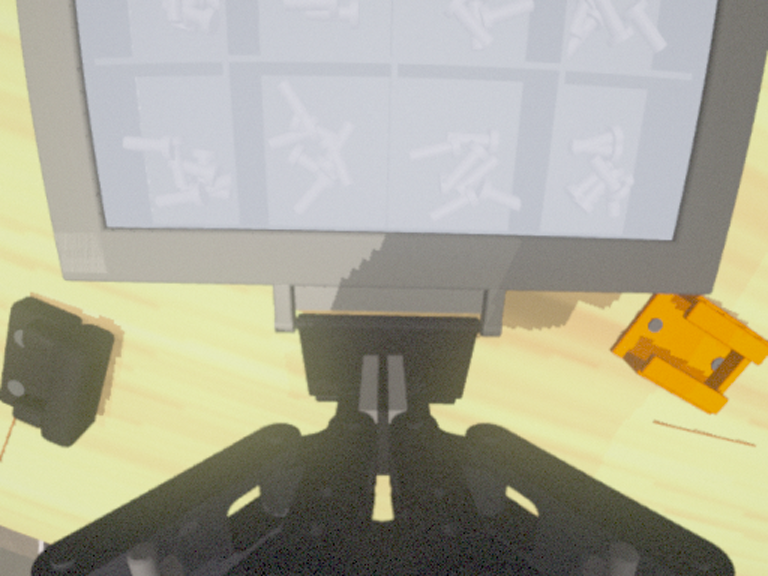

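Emit:
jog_arm(
  targets=[
    {"tx":-0.1,"ty":0.0,"tz":-0.4,"rx":0,"ry":0.6,"rz":0,"grip":1},
    {"tx":-0.1,"ty":0.0,"tz":-0.4,"rx":0,"ry":0.6,"rz":0,"grip":1},
    {"tx":-0.1,"ty":0,"tz":-0.4,"rx":0,"ry":0.6,"rz":0,"grip":1},
    {"tx":0,"ty":0,"tz":-0.4,"rx":0,"ry":0.6,"rz":0,"grip":1},
  ],
)

```text
clock: 6.9
tcp_pos: [0.6234, 0.0622, 0.0371]
tool_rot: [-0.006, 0.569, 0.823, 0.002]
wrist_force: [1.0, 0.6, 1.1]
opening: 0.0001
```

Run:
```python
from h import *
o=arm.observe(); print(o['clock'],cs(o['tcp_pos']),o['wrist_force'].round(2),R(o['tool_rot']).round(3)[:,2])
show('s9','scene',(220,130,320,220),7); show('w9')
```

```text
6.9 [107.3  -0.7  37.1] [0.99 0.56 1.07] [-0.007  0.01  -1.   ]
```

View pics/w9.png

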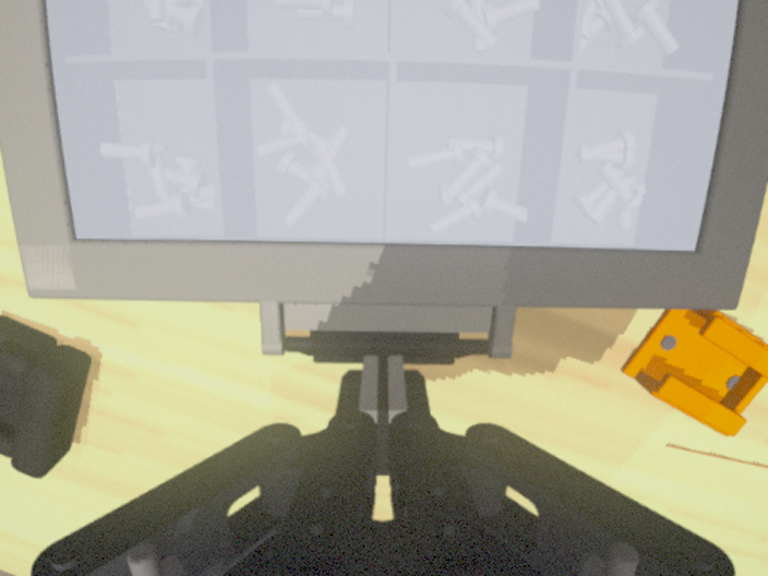

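View pics/s9.png

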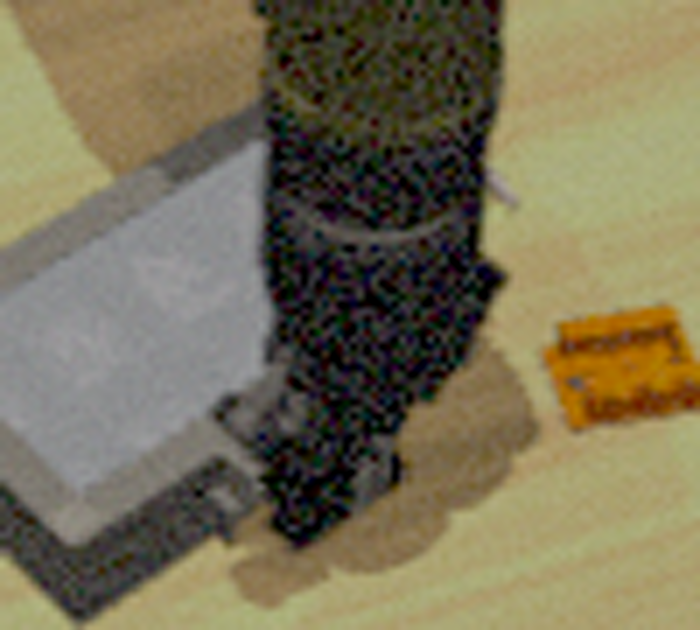

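Emit:
jog_arm(
  targets=[
    {"tx":0,"ty":0.0,"tz":-0.4,"rx":0,"ry":0.3,"rz":0,"grip":1},
    {"tx":0,"ty":0.0,"tz":-0.4,"rx":0,"ry":0.3,"rz":0,"grip":1},
    {"tx":0,"ty":0,"tz":-0.2,"rx":0,"ry":0,"rz":0,"grip":1},
    {"tx":-0.25,"ty":-0.09,"tz":0,"rx":0,"ry":0,"rz":0,"grip":1},
  ],
)

```text
clock: 7.33
tcp_pos: [0.6215, 0.0614, 0.0248]
tool_rot: [-0.011, 0.569, 0.823, -0.001]
wrist_force: [1.1, 1.1, -1.0]
opening: -0.0002
```

Run:
```python
from h import *
o=arm.observe(); print(o['clock'],cs(o['tcp_pos']),o['wrist_force'].round(2),R(o['tool_rot']).round(3)[:,2])
```

```text
7.3333 [105.3  -0.8  24.8] [ 1.13  1.13 -0.96] [-0.019  0.01  -1.   ]
```

Emit:
jog_arm(
  targets=[
    {"tx":-0.28,"ty":-0.1,"tz":0.05,"rx":0,"ry":0,"rz":0,"grip":1},
    {"tx":-0.28,"ty":-0.1,"tz":0.05,"rx":0,"ry":0,"rz":0,"grip":1},
    {"tx":-0.28,"ty":-0.1,"tz":0,"rx":0,"ry":0,"rz":0,"grip":1},
  ],
)

```text
clock: 7.58
tcp_pos: [0.6181, 0.06, 0.0263]
tool_rot: [-0.008, 0.568, 0.823, 0.003]
wrist_force: [7.3, 3.6, -3.0]
opening: -0.0003
```

Run:
```python
from h import *
o=arm.observe(); print(o['clock'],cs(o['tcp_pos']),o['wrist_force'].round(2),R(o['tool_rot']).round(3)[:,2])
```

```text
7.5833 [101.6  -0.9  26.3] [ 7.34  3.59 -3.01] [-0.009  0.014 -1.   ]
```

Emit:
jog_arm(
  targets=[
    {"tx":-0.28,"ty":-0.1,"tz":0,"rx":0,"ry":0,"rz":0,"grip":1},
    {"tx":-0.28,"ty":-0.1,"tz":0,"rx":0,"ry":0,"rz":0,"grip":1},
  ],
)

```text
clock: 7.75
tcp_pos: [0.6162, 0.0592, 0.0273]
tool_rot: [-0.005, 0.568, 0.823, 0.006]
wrist_force: [4.4, 1.7, -2.7]
opening: -0.0002
```

Run:
```python
from h import *
o=arm.observe(); print(o['clock'],cs(o['tcp_pos']),o['wrist_force'].round(2),R(o['tool_rot']).round(3)[:,2])
```

```text
7.75 [99.6 -1.1 27.3] [ 4.44  1.72 -2.73] [-0.001  0.016 -1.   ]
```

Emit:
jog_arm(
  targets=[
    {"tx":-0.28,"ty":-0.1,"tz":0,"rx":0,"ry":0,"rz":0,"grip":1},
    {"tx":-0.28,"ty":-0.1,"tz":0,"rx":0,"ry":0,"rz":0,"grip":1},
  ],
)

```text
clock: 7.92
tcp_pos: [0.6153, 0.0588, 0.0286]
tool_rot: [-0.002, 0.568, 0.823, 0.011]
wrist_force: [12.0, 5.4, -8.6]
opening: -0.0001
```

Run:
```python
from h import *
o=arm.observe(); print(o['clock'],cs(o['tcp_pos']),o['wrist_force'].round(2),R(o['tool_rot']).round(3)[:,2])
```

```text
7.9167 [98.6 -1.1 28.6] [12.04  5.38 -8.63] [ 0.008  0.02  -1.   ]
```

Emit:
jog_arm(
  targets=[
    {"tx":-0.28,"ty":-0.1,"tz":-0.1,"rx":0,"ry":0.6,"rz":0,"grip":1},
    {"tx":-0.28,"ty":-0.1,"tz":-0.1,"rx":0,"ry":0.6,"rz":0,"grip":1},
    {"tx":-0.28,"ty":-0.1,"tz":-0.1,"rx":0,"ry":0.6,"rz":0,"grip":1},
  ],
)

```text
clock: 8.17
tcp_pos: [0.615, 0.059, 0.0282]
tool_rot: [-0.01, 0.567, 0.823, 0.009]
wrist_force: [9.2, 3.4, -4.1]
opening: 0.0
```

Run:
```python
from h import *
o=arm.observe(); print(o['clock'],cs(o['tcp_pos']),o['wrist_force'].round(2),R(o['tool_rot']).round(3)[:,2])
show('s10','scene',(220,130,320,220),7); show('w10')
```

```text
8.1667 [98.4 -0.8 28.2] [ 9.2   3.38 -4.14] [-0.007  0.027 -1.   ]
```

View pics/w10.png

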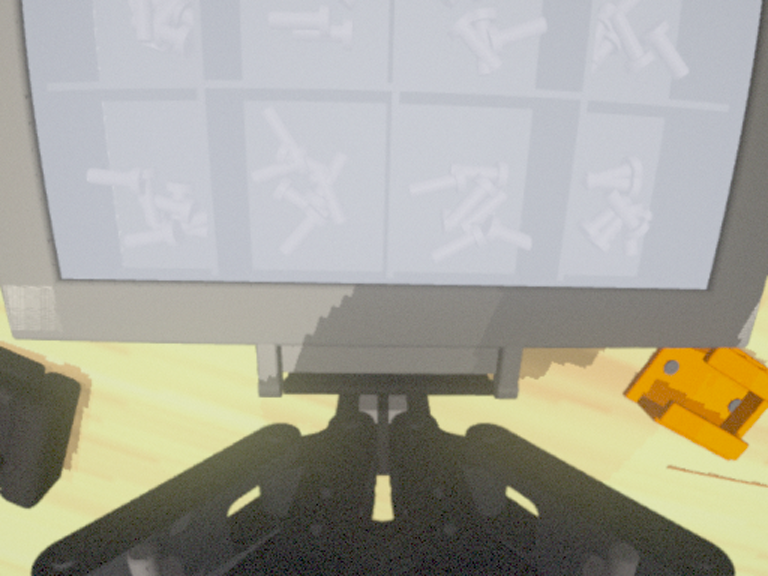

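Emit:
jog_arm(
  targets=[
    {"tx":0.1,"ty":0.03,"tz":-0.4,"rx":0,"ry":0,"rz":0,"grip":1},
    {"tx":-0.28,"ty":-0.1,"tz":0,"rx":0,"ry":0,"rz":0,"grip":1},
    {"tx":-0.4,"ty":-0.14,"tz":-0.1,"rx":0,"ry":0,"rz":0,"grip":1},
    {"tx":-0.4,"ty":-0.14,"tz":-0.1,"rx":0,"ry":0,"rz":0,"grip":1},
  ],
)

```text
clock: 8.6
tcp_pos: [0.6155, 0.0591, 0.0251]
tool_rot: [-0.004, 0.566, 0.824, 0.018]
wrist_force: [13.5, 6.6, -5.3]
opening: -0.0002
```

Run:
```python
from h import *
o=arm.observe(); print(o['clock'],cs(o['tcp_pos']),o['wrist_force'].round(2),R(o['tool_rot']).round(3)[:,2])
```

```text
8.6 [98.8 -1.  25.1] [13.48  6.58 -5.34] [ 0.013  0.034 -0.999]
```

Emit:
jog_arm(
  targets=[
    {"tx":0.5,"ty":0.17,"tz":0,"rx":0,"ry":0,"rz":0,"grip":1},
    {"tx":1.5,"ty":0.5,"tz":0,"rx":0,"ry":0,"rz":0,"grip":1},
    {"tx":1.5,"ty":0.5,"tz":0,"rx":0,"ry":0,"rz":0,"grip":1},
    {"tx":0,"ty":0,"tz":0,"rx":0,"ry":0,"rz":0,"grip":1},
  ],
)

```text
clock: 8.93
tcp_pos: [0.6479, 0.0701, 0.0249]
tool_rot: [-0.006, 0.567, 0.824, 0.016]
wrist_force: [0.7, -0.4, -0.2]
opening: -0.0
```

Run:
```python
from h import *
o=arm.observe(); print(o['clock'],cs(o['tcp_pos']),o['wrist_force'].round(2),R(o['tool_rot']).round(3)[:,2])
show('s11','scene',(220,130,320,220),7); show('w11')
```

```text
8.9333 [133.   -1.4  24.9] [ 0.7  -0.36 -0.21] [ 0.009  0.033 -0.999]
```

View pics/w11.png

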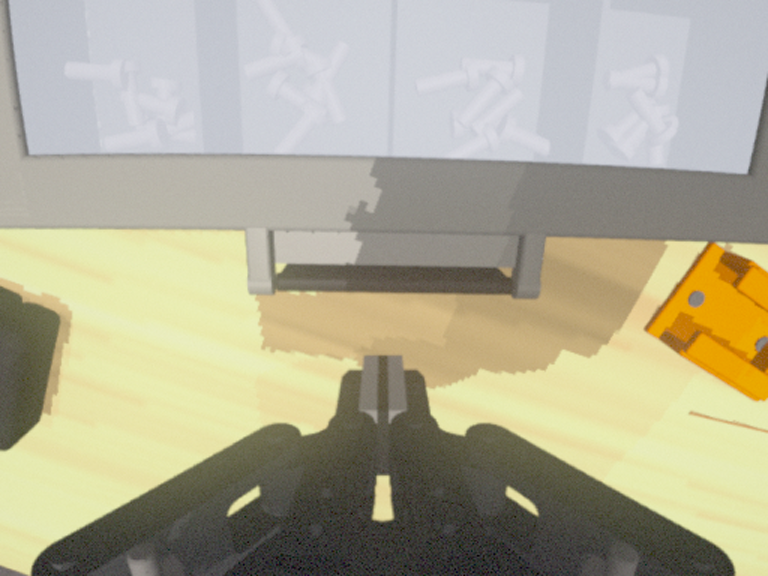

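View pics/s11.png

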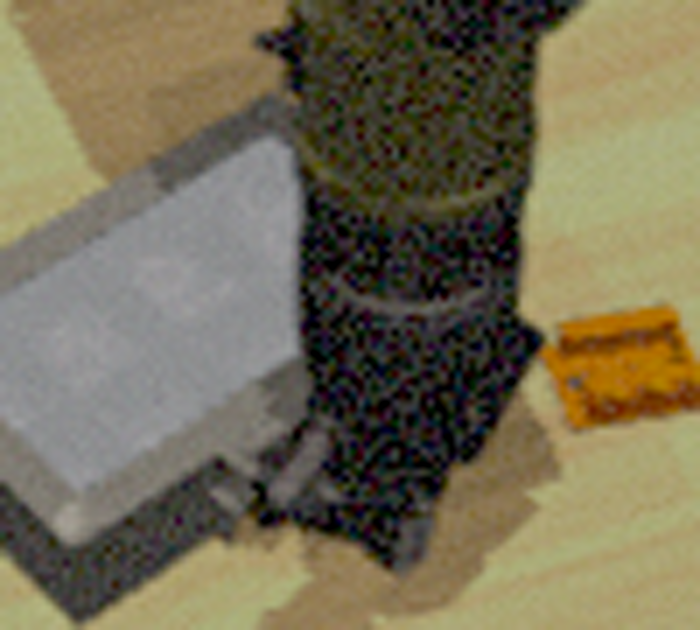

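Emit:
jog_arm(
  targets=[
    {"tx":0.5,"ty":0.2,"tz":2,"rx":0,"ry":0,"rz":0,"grip":1},
    {"tx":0,"ty":0,"tz":3.5,"rx":0,"ry":0,"rz":0,"grip":1},
    {"tx":0,"ty":0,"tz":3.5,"rx":0,"ry":0,"rz":0,"grip":1},
    {"tx":0,"ty":0,"tz":3.5,"rx":0,"ry":0,"rz":0,"grip":1},
    {"tx":-3,"ty":0,"tz":2,"rx":0,"ry":0,"rz":0,"grip":1},
    {"tx":-3.5,"ty":0,"tz":1,"rx":0,"ry":0,"rz":0,"grip":1},
    {"tx":-3.5,"ty":0,"tz":0,"rx":0,"ry":0,"rz":0,"grip":1},
    {"tx":-3.5,"ty":0,"tz":0,"rx":0,"ry":0,"rz":0,"grip":1},
    {"tx":-3.5,"ty":0,"tz":0,"rx":0,"ry":0,"rz":0,"grip":1},
    {"tx":0,"ty":0,"tz":0,"rx":0,"ry":0,"rz":0,"grip":1},
  ],
)

```text
clock: 9.87
tcp_pos: [0.4538, 0.0655, 0.1768]
tool_rot: [-0.016, 0.568, 0.823, 0.006]
wrist_force: [-0.2, -0.3, -0.1]
opening: -0.0
```

Run:
```python
from h import *
O=np.array([.525,.028])
o=arm.observe(); print(o['clock'],o['tcp_pos'],o['wrist_force'].round(2))
s=show('s12','scene',(180,110,330,230),5); show('w12')
for y in (-30,30):
  for a in (0,.3,.5):
    c,sn=np.cos(YAW),np.sin(YAW); x=81.5+40*np.sin(a)+1.5*np.cos(a); z=56-40*np.cos(a)+1.5*np.sin(a)
    w=np.array([O[0]*1000+x*c-y*sn,O[1]*1000+x*sn+y*c,z])/1000; print(y,a,(proj(s,w)[0]-[180,110])*5)
```

```text
9.8667 [0.45375028 0.06547926 0.17682988] [-0.23 -0.28 -0.1 ]
-30 0 [382.66299172 480.26137311]
-30 0.3 [397.0770494  491.32114769]
-30 0.5 [406.17415166 496.01020614]
30 0 [464.40836981 424.085723  ]
30 0.3 [479.05343004 434.45668054]
30 0.5 [488.41965015 438.67932401]
```

View pics/s12.png

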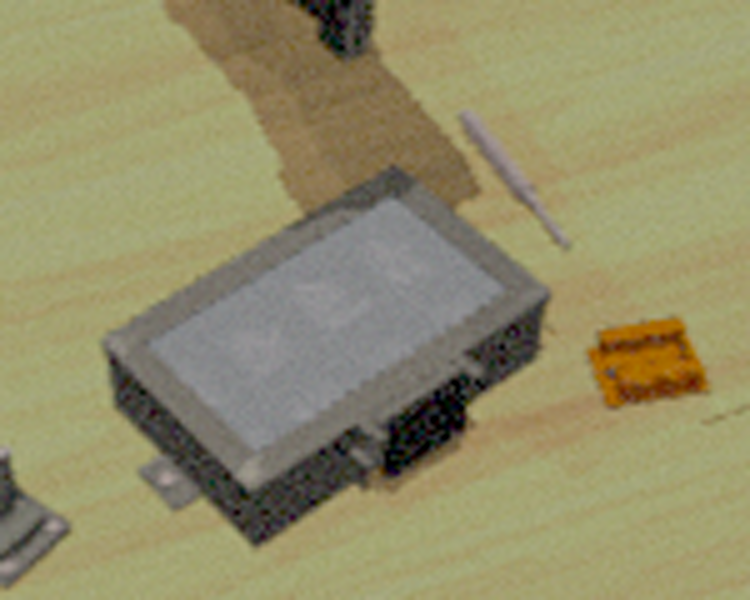

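View pics/w12.png

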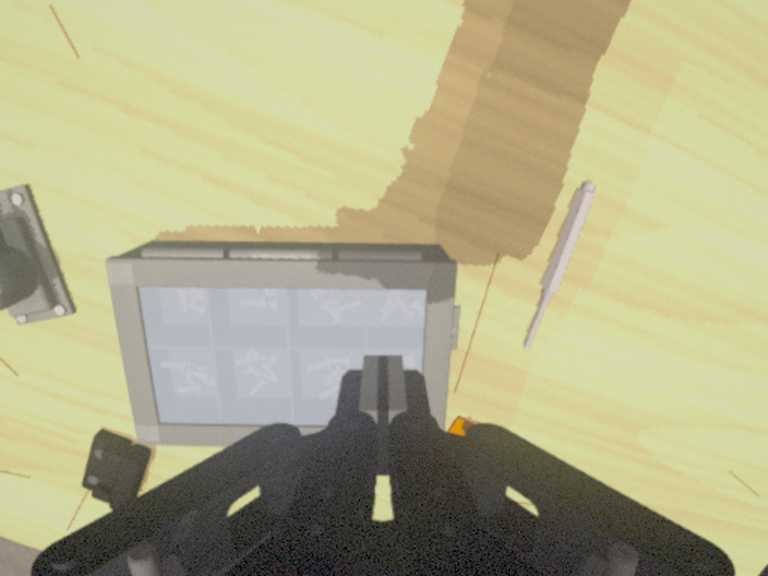

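In the scene crop the tab's lower corners sit at (387,475) and (465,425). At angle 0 I predicted (383,480) and (464,424), and at 0.5 rad (406,496) and (488,439). So the tab has stayed tucked without the finger, and the bystanders look undisturbed. Handing in.

Run:
```python
from rig import arm
print(arm.hand_in()); print(arm.observe()['clock'])
```

```text
the job is handed in; nothing more can be done
None
the job is handed in; nothing more can be done
```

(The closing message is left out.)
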